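# Fit a push-fit handle to a scrubbing brush

### The job

Take the yellow handle out of the rack, start its tapered end lightly in the socket of the green brush and let go of it, then knock it home with light taps on its top end until its shoulder sits on the socket rim; a hard blow would crack the socket. Then lift the brush by its handle, so that friction alone carries the head, and leave it standing in the black tray. Leave the blue handles, the bottle and the tape where they are.

Things in the scene. Friction and masses are not known exactly. Their poses are not given: they have to be found in the camera images.
- yellow_handle: Yellow wooden brush handle with a white band near its top, loose, 150 mm long, 75 g, upright with its taper down in one of the rack's three holes. Origin: centre of its lower end; z runs up along it. From below: 4 mm bevel (radius 8.8 to 11.3 mm), bare wood 1:10 taper to radius 13 mm at 38 mm, then a shoulder and a plain round grip of 30 mm diameter up to the flat top end.
- handle_shoulder (a point): Centre of the yellow handle's shoulder, 38 mm above its lower end. Its height above socket_rim is the gap still to close: about 3.5 to 7.5 mm when the handle is started lightly and stands by itself in the socket, 0 when it is home.
- handle_butt (a point): Centre of the yellow handle's flat top end, 150 mm above its lower end, where it is tapped. It takes roughly 10 to 22 N downwards, depending on the hidden friction, to drive the started handle on until its shoulder touches the rim; from there it goes no further and the force rises steeply.
- brush: Round green scrubbing brush head standing loose on its pale bristles, 180 to 250 g: bristles and block 86 mm across and 46 mm high, on them a round boss 41 mm across with an upright socket. The bristles are springy: pressed from above, the head sinks about 1 mm for every 3 N (4 to 8 mm at the force that drives a handle home) and comes back up. Origin: centre of the underside of the bristles, z up.
- socket_rim (a point): Centre of the socket's mouth, on the top face of the boss, 88 mm above the brush's underside. The socket is a round hole of radius 12.6 mm at the rim, narrowing 1:10 downwards, 42 mm deep. Its plastic walls give a little and grip by friction; a handle once driven in stays and carries the head. It cracks if the handle is struck or pressed on its top end with more than 35 N.
- rack: Fixed wooden handle rack, a block 70 mm deep (x), 205 mm wide (y) and 76 mm high with three upright round holes of 32 mm diameter in a row along its y axis at -66, 0 and +66 mm; the floor of each hole is 10 mm above the table, so the handles stick out 84 mm above the block. Origin: centre of the underside.
- blue_handle_a: Blue handle of the same shape in another hole of the rack; leave it. Origin as for the yellow one.
- blue_handle_b: Second blue handle in the remaining hole of the rack; leave it. Origin as for the yellow one.
- tray: Fixed black tray, 200 x 200 mm outside, rim 18 mm high, walls and floor 5 mm thick; the brush is to end up standing on its floor. Origin: centre of the underside, x and y along the sides.
- sanitiser: White bottle with a blue cap, 58 mm across and 150 mm high, loose; leave it. Origin: centre of the underside.
- tape_roll: Roll of brown tape lying flat, 88 mm across and 24 mm high, loose; leave it. Origin: centre of the underside.
There are look-alikes about, which are no part of the job. Leave any pink or turquoise look-alike of the yellow_handle alone.

How it is judged (in metres and radians):
On the way, in this order (a step that is already met when the one before it is completed fails the run):
1. the yellow handle stands in the socket by itself, let go of, started but not yet home (shoulder 1.6 to 12 mm above the rim) (z of handle_shoulder in the frame of socket_rim between 0.0016 and 0.012 m and horizontal distance between handle_shoulder and socket_rim below 0.006 m and angle between the z axis of yellow_handle and the z axis of brush, either way round below 0.08 rad and contact force between the fingers and yellow_handle below 0.1 N), for 0.2 s.
2. it is tapped from above on its top end (contact force between the fingers and yellow_handle above 2 N and z of the grasp point in the frame of yellow_handle above 0.155 m).
3. it is home by itself: shoulder within 1.5 mm of the rim, hand off (z of handle_shoulder in the frame of socket_rim below 0.0015 m and horizontal distance between handle_shoulder and socket_rim below 0.006 m and angle between the z axis of yellow_handle and the z axis of brush, either way round below 0.08 rad and contact force between the fingers and yellow_handle below 0.1 N), for 0.2 s.
4. the brush is carried by its handle alone, at least 30 mm off the table, the fingers not on the head (height (world z) of brush above 0.03 m and z of handle_shoulder in the frame of socket_rim below 0.003 m and contact force between the fingers and yellow_handle above 1 N and contact force between the fingers and brush below 0.3 N), for 0.3 s.
At the end, for the whole second after the job is handed in: The brush stands upright on the tray's floor, at rest and let go of, with the yellow handle straight in its socket and the shoulder within 3 mm of the rim (horizontal distance between brush and tray below 0.065 m and height (world z) of brush between 0.002 and 0.0075 m and angle between brush's own z axis and vertical below 0.06 rad and z of handle_shoulder in the frame of socket_rim below 0.003 m and horizontal distance between handle_shoulder and socket_rim below 0.006 m and angle between the z axis of yellow_handle and the z axis of brush, either way round below 0.08 rad and linear speed of each of brush, yellow_handle below 0.02 m/s and contact force between the fingers and yellow_handle below 0.1 N); the robot touches nothing.
It fails at once if the handle is struck or pressed on its top end with more than 35 N (the socket cracks) (contact force between the fingers and yellow_handle above 35 N and z of the grasp point in the frame of yellow_handle above 0.155 m).
It fails at once if the brush is tipped over (angle between brush's own z axis and vertical above 0.5 rad).
It fails at once if a blue handle, the bottle or the tape is moved by more than 30 mm (distance of any of blue_handle_a, blue_handle_b, sanitiser, tape_roll from where it was at the start of the episode above 0.03 m).
It also fails if it takes over 70 s, if anything falls off the work surface, if the arm or the gripper's body presses on something with over 40 N, if the wrist force passes 120 N, or if a joint passes its speed limit or range.

### The arm

A 6-joint arm with a two-finger parallel gripper is mounted at the origin on the work surface. World frame = base frame: x ahead of the robot, y to its left, z up, the work surface at z = 0. Lengths are in mm, angles in rad, forces in N, time in s.
With the tool pointing down it reaches from about 350 to 775 mm from the base axis. Payload 7.3 kg.
Tool frame: the origin (TCP) lies midway between the tips of the shut fingers; the grasp point (between the pads) lies 19 mm behind it (grip_depth is the distance from the TCP to the grasp point, in mm); z points along the fingers, y is the direction in which the jaws open and shut (so a half turn about z gives the same grasp; the last joint's range is limited). The gripper opens to 92 mm and grips with 3 to 60 N. Pads are 19 mm wide; open, the fingers measure 130 mm over their backs; the gripper's body (75 mm by 190 mm) begins 47 mm behind the grasp point.
Start: joints at [-1.353, 0.342, 1.524, -0, 1.275, -0.146], TCP at [186.833, -490.651, 226.741] pointing down, gripper open.
Joint ranges: [-2.53, 2.53], [-0.77, 2.02], [0.04, 2.7], [-1, 4.14], [0.28, 2.66], [-3.11, 3.11]. Speed limits (rad/s): [2.57, 2.57, 3.14, 3.14, 3.14, 3.14].

### API

Orientations are given as [roll, pitch, yaw] about the fixed x, y, z axes, in that order (R = Rz(yaw) Ry(pitch) Rx(roll)).
In Python, from plant import get_obs, capture, close_job, spot_in, silhouettes, mark_of, grip_depth gives the robot as it stands.
- The arm moves only by the tool servo_tool, never from a script. Its arguments are lists of equal length, an entry for each row: "slide": the shift along the tool's x, y, z normalised to -1 to 1, where 1 is 20 cm, a list of three; "rot": the turn, a rotation vector about the tool's x, y, z normalised to -1 to 1, where 1 is pi rad, a list of three; "claw": the finger opening in mm, from 0 to 91.8. A call has 1 to 5 rows; each row is the pose to reach, as a shift and turn from the pose commanded when the call began, along the tool's axes at that moment, turning the shorter way round; what a row does not reach only later rows make up. A row lasts 1/8 s, in which the tool goes at most 62.5 mm and 10.7 degrees, less where a joint would pass 70% of its speed; a pose out of reach is approached as far as the arm can. A call with a number of a shift or a turn outside -1 to 1 is refused whole. A call with a gripper value outside its range is refused whole. The fingers move at their own pace and stop on an object; the grip force is fixed at half the most. Time passes only in rows, so rows that repeat a pose let the fingers close. It gives the time, the measured TCP pose, the force and the opening at its end, in the units of the state.
- get_obs(): the state, without advancing time (a new reading comes with each control period).
- capture(name): name is "scene" or "side" or "wrist"; returns a dict with "frame" (400x640x3 uint8, red, green, blue), "depth" (400x640 float32, mm along the optical axis (not along the pixel's ray), 0 where there is no reading), "vertical_fov" (degrees; the focal length in pixels is half the picture's height over the tangent of half this angle, whatever the lens; pixels are square), "cx", "cy" (the principal point, pixels), "position" and "rotation" of the camera in the world. Camera axes: x right, y down, z forward; pixel columns grow to the right and rows downward; lengths in mm; the calibration is good to about 2 mm. A picture is of the moment at which its call begins.
- close_job(): hands the job in, once; it reports no verdict.
Trained networks look in the newest picture that a camera, given by its name, has taken for a name from the list of things; names that differ only in an ending like _2 or _b are one class to them, and where a whole thing is asked for, a point or a joint stands for the part that bears it (a point fixed in the world has none). Each returns a list of dicts, best first, with "confidence" (0 to 1); they miss things now and then, are a little off and sometimes report something else, mostly with a low value. They report only what shows in the picture. A call takes as long as a camera call. They do not tell look-alikes from the thing itself.
- spot_in(query, camera): "box" ([left, top, right, bottom] in pixels, round what is visible of it).
- silhouettes(query, camera): "pixels" (400x640 bool, what is visible of it) and "box" ([left, top, right, bottom] in pixels, round what is visible of it).
- mark_of(query, camera): "xy" ([column, row] in pixels: a listed point, or the origin of a listed thing).
The state is a dict: "time": time; "joint_positions": joint angles; "dq": joint speeds; "tau": joint torques, N m; "tool_pos": TCP position; "tcp_rot": TCP orientation; "contact_force": force on the tool from outside, world axes, zero at the start; "moment": the same for the moment, N m; "grip_width": finger opening in mm.
Only numpy, scipy, OpenCV 4.12 (cv2) and the standard library are available. Lean on these libraries where they do the work, as an engineer would, in place of code of your own. Each camera call takes 0.05 s, during which the arm holds its last target. There are 200 camera calls.

## Working session

There is one attempt and no reset: what is moved stays moved. The work goes in short steps, Python scripts to look and compute and a tool call to move; the robot and the scene stay as the last step left them, time stands still between calls to the robot, and variables do not carry over. Pictures are saved under pics/ and viewed, about 8 in all and at most 12, crops included, and the job is handed in when it is done.

Besides the shell and the picture viewer there is one more tool, called after "Emit:" as a command line: name --argument value ..., lists and objects as JSON in quotes. servo_tool: Moves the arm, as the interface text tells. Scaled input: -1 to 1 covers 20 cm each way for a shift and pi rad each way for a turn. Its arguments: {"type":"object","properties":{"slide":{"type":"array","items":{"type":"array","items":{"type":"number"}}},"rot":{"type":"array","items":{"type":"array","items":{"type":"number"}}},"claw":{"type":"array","items":{"type":"number"}}},"required":["slide","rot","claw"]}

```bash
mkdir -p pics
cat > h.py <<'E'
import numpy as np, cv2
from plant import *
from scipy.spatial.transform import Rotation as R
def f_of(c): return 200/np.tan(np.radians(c["vertical_fov"])/2)
def Rc(c):
    r=np.array(c["rotation"],float)
    return r if r.shape==(3,3) else R.from_euler('xyz',r).as_matrix()
def cloud(c):
    v,u=np.mgrid[0:400,0:640]; d=c["depth"]; f=f_of(c)
    P=np.stack([(u-c["cx"])/f*d,(v-c["cy"])/f*d,d],-1)
    return P@Rc(c).T+np.array(c["position"])
def save(n,im,s=1):
    cv2.imwrite(f"pics/{n}.png",cv2.resize(im[...,::-1],None,fx=s,fy=s,interpolation=cv2.INTER_CUBIC))
E
python3 - <<'E'
from h import *
ims=[]
print(get_obs())
for n in ["scene","side"]:
    c=capture(n); ims.append(c["frame"]); print(n,c["position"],c["rotation"],c["vertical_fov"],c["cx"],c["cy"])
    P=cloud(c)
    for q in ["yellow_handle","brush","rack","blue_handle_a","tray","sanitiser","tape_roll"]:
        for s in silhouettes(q,n)[:5]:
            m=s["pixels"]&(c["depth"]>0)
            p=P[m]
            if len(p)==0: continue
            print(q,round(s["confidence"],2),np.round(s["box"]),"lo",np.percentile(p,3,0).round(),"hi",np.percentile(p,97,0).round(),"col",np.median(c["frame"][m],0))
save("a",np.vstack(ims),0.75)
E
```

```text
{'time': 0.0, 'joint_positions': array([-1.35301345e+00,  3.42683075e-01,  1.52505696e+00,  1.83546703e-05,
        1.27542410e+00, -1.45996912e-01]), 'dq': array([-1.39994457e-03,  5.89197309e-05, -1.11312153e-03, -1.98607228e-04,
        5.37768394e-05,  8.05304385e-05]), 'tau': array([-3.32038595e-03, -4.31248498e+01, -2.44220906e+01,  7.13252812e-02,
        5.60352893e-02, -1.56953715e-04]), 'tool_pos': array([ 186.73272925, -490.2048579 ,  226.05162014]), 'tcp_rot': array([-3.14004045e+00, -2.45981179e-04,  3.63774240e-01]), 'contact_force': array([ 1.3387978 , -0.20351999,  0.62697988]), 'moment': array([-0.00327296, -0.01529775, -0.03340421]), 'grip_width': 92.02602145382102}
scene [1341.17502112 -104.9438979   710.44949788] [-2.23761921  0.0084456   1.41939231] 57.57330093414675 324.7397177100485 201.1755062033805
yellow_handle 0.78 [383. 160. 399. 194.] lo [500. 190.  74.] hi [526. 218. 159.] col [93. 72. 26.]
yellow_handle 0.7 [344. 159. 356. 203.] lo [288.  86.  -2.] hi [458. 154. 148.] col [27. 64. 63.]
yellow_handle 0.64 [390. 183. 407. 232.] lo [541. 189.   5.] hi [620
[... 1963 characters left out ...]
79.] col [126.  92.  63.]
rack 0.52 [260. 276. 282. 314.] lo [474. 258.  76.] hi [499. 283. 161.] col [36. 55. 89.]
rack 0.18 [279. 249. 298. 285.] lo [492. 195.  78.] hi [516. 219. 162.] col [128. 100.  38.]
blue_handle_a 0.84 [264. 274. 280. 309.] lo [474. 258.  83.] hi [498. 283. 161.] col [34. 53. 90.]
tray 0.69 [346. 138. 450. 202.] lo [ 431. -400.    1.] hi [ 625. -203.   18.] col [29. 29. 31.]
sanitiser 0.65 [245. 179. 270. 232.] lo [676.  73.   6.] hi [720. 119. 150.] col [120. 120. 120.]
sanitiser 0.53 [279. 252. 294. 283.] lo [492. 195.  81.] hi [516. 219. 162.] col [128. 100.  38.]
tape_roll 0.65 [296. 165. 331. 194.] lo [ 648. -157.    3.] hi [728. -76.  26.] col [129. 110.  79.]
```

View pics/a.png

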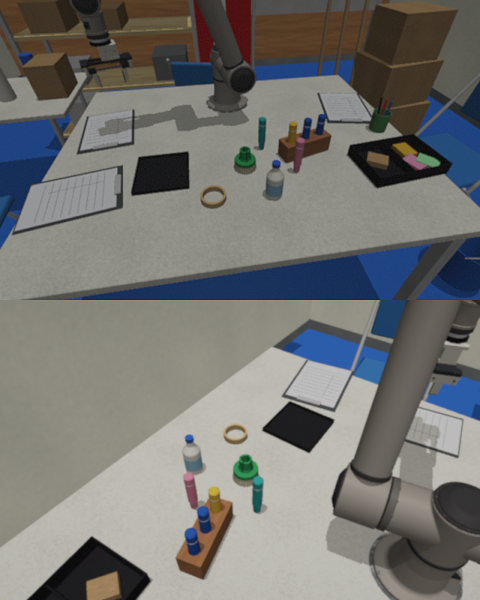

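```bash
cat >> h.py <<'E'
def circfit(p,r):
    from scipy.optimize import least_squares
    x0=p[:,:2].mean(0)
    # visible side surface points at radius r
    s=least_squares(lambda x:np.hypot(p[:,0]-x[0],p[:,1]-x[1])-r,x0,loss='soft_l1')
    return s.x.round(1)
E
python3 - <<'E'
from h import *
for n in ["scene","side"]:
    c=capture(n); P=cloud(c); hsv=cv2.cvtColor(c["frame"],cv2.COLOR_RGB2HSV)
    cam=np.array(c["position"])
    def top(q,i,H,r,rr=None):
        s=silhouettes(q,n)
        if len(s)<=i: return
        for k in s[:4]:
            p=P[k["pixels"]&(c["depth"]>0)]
            t=p[np.abs(p[:,2]-H)<5]
            if len(t)<6: continue
            sd=p[(p[:,2]>H-60)&(p[:,2]<H-8)]
            print(n,q,round(k["confidence"],2),np.round(k["box"]),"top mean",t.mean(0).round(1),"bbox",((t.min(0)+t.max(0))/2).round(1),"side fit",circfit(sd,r) if len(sd)>5 else None)
    top("yellow_handle",0,160,15); top("blue_handle_a",0,160,15); top("brush",0,87,20.5)
    for q in ["socket_rim","handle_butt","brush","yellow_handle","tray","rack"]:
        print(q,[(np.round(m["xy"],1),round(m["confidence"],2)) for m in mark_of(q,n)[:3]])
    for q in ["socket_rim","handle_butt"]:
        H=88 if q=="socket_rim" else 160
        for m in mark_of(q,n)[:3]:
            d=Rc(c)@np.array([(m["xy"][0]-c["cx"])/f_of(c),(m["xy"][1]-c["cy"])/f_of(c),1])
            print(q,(cam+d*(H-cam[2])/d[2]).round(1))
    if n=="side":
        save("b",c["frame"][185:385,220:380],4)
    t=silhouettes("tray",n)[0]; p=P[t["pixels"]&(c["depth"]>0)]; print("tray",cv2.minAreaRect(p[:,:2].astype(np.float32)))
    t=silhouettes("rack",n)[0]; p=P[t["pixels"]&(c["depth"]>0)];p=p[np.abs(p[:,2]-76)<5]; print("rack",cv2.minAreaRect(p[:,:2].astype(np.float32)))
E
```

```text
scene yellow_handle 0.73 [382. 160. 397. 193.] top mean [513.5 203.7 158. ] bbox [512.1 203.9 158. ] side fit [509.8 205. ]
scene blue_handle_a 0.82 [421. 151. 434. 176.] top mean [477.7 329.8 157.9] bbox [476.8 329.4 158.4] side fit [473.9 332.2]
scene blue_handle_a 0.55 [401. 160. 416. 191.] top mean [495.9 267.4 158. ] bbox [494.5 267.5 157.8] side fit [492.1 268.5]
scene brush 0.93 [314. 195. 339. 233.] top mean [552.8  13.3  85.5] bbox [550.1  13.3  85.3] side fit [555.9  13.8]
socket_rim [(array([324.8, 196.7]), 0.59)]
handle_butt [(array([402. , 186.3]), 0.81), (array([389.9, 165.6]), 0.64), (array([349.1, 160.1]), 0.56)]
brush [(array([326.6, 223.8]), 0.81)]
yellow_handle [(array([348.4, 201.3]), 0.82), (array([392.3, 227. ]), 0.73)]
tray [(array([219.8, 226.8]), 0.92), (array([364.6, 259.4]), 0.35)]
rack [(array([404.3, 201.9]), 0.85)]
socket_rim [538.5  12.4  88. ]
handle_butt [620.  201.3 160. ]
handle_butt [520.1 199.1 160. ]
handle_butt [473.1  93.1 160. ]
tray ((534.6437377929688, -305.9964904785156), (203.83139038085938, 209.5809326171875), 0.37258419394493103)
rack ((
[... 740 characters left out ...]
), 0.71)]
handle_butt [(array([250.3, 235.9]), 0.96), (array([343.4, 240.5]), 0.9), (array([288.5, 253.6]), 0.65)]
brush [(array([327.3, 234.9]), 0.68), (array([284.8, 253.6]), 0.62)]
yellow_handle [(array([341.9, 283.2]), 0.85), (array([260.6, 273.5]), 0.8), (array([288.5, 295.6]), 0.6)]
tray [(array([395.2, 168.9]), 0.9)]
rack [(array([276.4, 321.7]), 0.83)]
socket_rim [546.   18.9  88. ]
handle_butt [592.1 212.  160. ]
handle_butt [433.8 109.3 160. ]
handle_butt [501.2 199.9 160. ]
tray ((529.5508422851562, -313.29296875), (201.6986846923828, 230.7551727294922), 1.2553976774215698)Traceback (most recent call last):
  File "<stdin>", line 25, in <module>
IndexError: list index out of range
```

View pics/b.png

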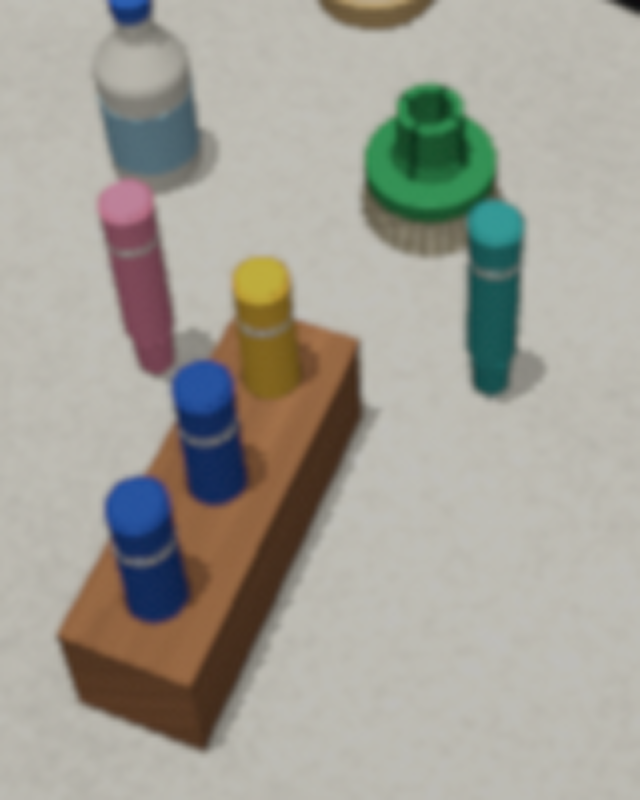

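```bash
cat > go.py <<'E'
# usage: go.py x y z yaw [x y z yaw ...]: prints one call per waypoint (last tracked command in cmd.json)
import json,sys,os,numpy as np
from scipy.spatial.transform import Rotation as R
cur=json.load(open('cmd.json')) if os.path.exists('cmd.json') else [186.833,-490.651,226.741,0.3638]
a=list(map(float,sys.argv[1:]))
mk=lambda y:R.from_euler('xyz',[np.pi,0,y])
for i in range(0,len(a),4):
    t=a[i:i+4]; d=np.array(t[:3])-cur[:3]
    s=(mk(cur[3]).inv().apply(d)/200).round(4); r=(mk(cur[3]).inv()*mk(t[3])).as_rotvec()/np.pi
    n=max(np.linalg.norm(d)/62.5,abs(r[2])*180/10.7)
    print('slide',s.tolist(),'rot',r.round(4).tolist(),'rows>=',round(n,2), 'OVER' if abs(s).max()>1 else '')
    cur=(np.array(cur[:3])+mk(cur[3]).apply(s*200)).tolist()+[t[3]]
json.dump(cur,open('cmd.json','w'))
E
python3 go.py 330 -330 250 0.8  450 -110 250 1.3  500 100 250 1.846 508 190 250 1.846
```

```text
slide [0.9548, -0.496, -0.1163] rot [-0.0, 0.0, -0.1388] rows>= 3.46 
slide [1.2071, -0.3359, 0.0] rot [0.0, 0.0, -0.1592] rows>= 4.01 OVER
slide [1.0786, -0.04, 0.0] rot [-0.0, 0.0, -0.1738] rows>= 3.45 OVER
slide [0.4222, 0.1608, 0.0] rot [0.0, 0.0, 0.0] rows>= 1.45
```

```bash
rm cmd.json; python3 go.py 330 -330 250 0.8  430 -165 250 1.3  490 20 250 1.846 508 190 250 1.846
```

```text
slide [0.9548, -0.496, -0.1163] rot [-0.0, 0.0, -0.1388] rows>= 3.46 
slide [0.9402, -0.2161, 0.0] rot [0.0, 0.0, -0.1592] rows>= 3.09 
slide [0.9715, 0.0416, 0.0] rot [-0.0, 0.0, -0.1738] rows>= 3.11 
slide [0.7935, 0.3176, 0.0] rot [0.0, 0.0, 0.0] rows>= 2.74
```

Emit:
servo_tool --slide '[[0.9548,-0.496,-0.1163],[0.9548,-0.496,-0.1163],[0.9548,-0.496,-0.1163],[0.9548,-0.496,-0.1163],[0.9548,-0.496,-0.1163]]' --rot '[[0,0,-0.1388],[0,0,-0.1388],[0,0,-0.1388],[0,0,-0.1388],[0,0,-0.1388]]' --claw '[60,60,60,60,60]'

```text
time: 2.82
tool_pos: [331.1, -328.7, 250.5]
tcp_rot: [3.141, 0.0, 0.803]
contact_force: [-1.0, -1.1, -0.4]
grip_width: 60.4
```

Emit:
servo_tool --slide '[[0.9402,-0.2161,0],[0.9402,-0.2161,0],[0.9402,-0.2161,0],[0.9402,-0.2161,0],[0.9402,-0.2161,0]]' --rot '[[0,0,-0.1592],[0,0,-0.1592],[0,0,-0.1592],[0,0,-0.1592],[0,0,-0.1592]]' --claw '[60,60,60,60,60]'

```text
time: 3.45
tool_pos: [429.8, -165.8, 249.8]
tcp_rot: [-3.141, 0.001, 1.299]
contact_force: [-0.7, -0.3, -0.2]
grip_width: 60.1
```

Emit:
servo_tool --slide '[[0.9715,0.0416,0],[0.9715,0.0416,0],[0.9715,0.0416,0],[0.9715,0.0416,0],[0.9715,0.0416,0]]' --rot '[[0,0,-0.1738],[0,0,-0.1738],[0,0,-0.1738],[0,0,-0.1738],[0,0,-0.1738]]' --claw '[60,60,60,60,60]'

```text
time: 4.08
tool_pos: [490.0, 18.3, 249.7]
tcp_rot: [-3.141, 0.001, 1.843]
contact_force: [0.4, 0.2, 0.4]
grip_width: 59.9
```

Run:
```python
from h import *
c=capture("wrist"); o=get_obs(); print(o["time"],o["tool_pos"],o["tcp_rot"],c["position"],c["rotation"],c["vertical_fov"])
save("c",c["frame"])
for q in ["socket_rim","handle_butt"]:
    print(q,[(np.round(m["xy"],1),round(m["confidence"],2)) for m in mark_of(q,"wrist")[:3]])
```

```text
4.125 [489.83485853  17.90127254 249.77234484] [-3.14083685e+00  6.38163380e-04  1.84253619e+00] [472.46606961  86.0627682  405.89303634] [2.88189174e+00 1.60449958e-03 2.71299363e-01] 65.17641015036469
socket_rim [(array([373.4, 205.1]), 0.73)]
handle_butt [(array([541.9,   7.1]), 0.82), (array([291.9,  88. ]), 0.72)]
```

View pics/c.png

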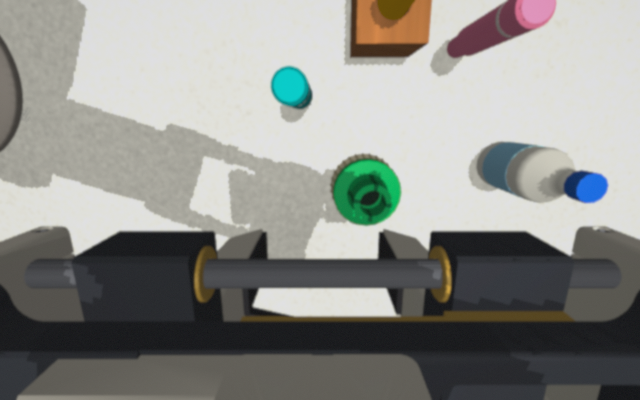

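```bash
cat >> h.py <<'E'
def ray_at(c,u,v,H):
    d=Rc(c)@np.array([(u-c["cx"])/f_of(c),(v-c["cy"])/f_of(c),1]); p=np.array(c["position"])
    return p+d*(H-p[2])/d[2]
def disc(c,xy,H,rad,tol=4):
    """centre of a horizontal flat disc/ring near xy at height H, from depth"""
    P=cloud(c); m=(abs(P[...,2]-H)<tol)&(np.hypot(P[...,0]-xy[0],P[...,1]-xy[1])<rad)&(c["depth"]>0)
    v,u=np.nonzero(m); p=P[m]
    if len(p)<10: return None
    (cu,cv),r=cv2.minEnclosingCircle(np.stack([u,v],1).astype(np.float32))
    return len(p),"z",np.median(p[:,2]).round(1),"mean",p.mean(0)[:2].round(1),"encl",ray_at(c,cu,cv,H)[:2].round(1),round(r,1)
E
python3 - <<'E'
from h import *
c=capture("wrist"); print("rim",disc(c,(547,15),88,35)); print("turq",disc(c,(435,104),150,30))
P=cloud(c); m=silhouettes("brush","wrist")[0]; p=P[m["pixels"]&(c["depth"]>0)]
b=p[(abs(p[:,2]-46)<5)]; print("block",cv2.minEnclosingCircle(b[:,:2].astype(np.float32)), np.histogram(p[:,2],bins=range(0,100,10)))
mk=mark_of("socket_rim","wrist")[0]; print(ray_at(c,*mk["xy"],88))
E
```

```text
rim (640, 'z', np.float64(86.1), 'mean', array([546.8,  16.1]), 'encl', array([546.4,  16.3]), 19.5)
turq (1090, 'z', np.float64(148.0), 'mean', array([440.8, 102. ]), 'encl', array([440.8, 101.7]), 19.9)
block ((546.5640869140625, 15.863113403320312), 40.64096450805664) (array([ 143,  122,   42,   72, 2265,  200,  147,  165,  714]), array([ 0, 10, 20, 30, 40, 50, 60, 70, 80, 90]))
[546.03319023  14.00652107  88.        ]
```

Emit:
servo_tool --slide '[[0.7935,0.3176,0],[0.7935,0.3176,0],[0.7935,0.3176,0],[0.7935,0.3176,0]]' --rot '[[0,0,0],[0,0,0],[0,0,0],[0,0,0]]' --claw '[60,60,60,60]'

```text
time: 4.88
tool_pos: [507.9, 192.1, 249.7]
tcp_rot: [-3.142, -0.0, 1.849]
contact_force: [-0.1, -0.1, -0.0]
grip_width: 60.1
```

Run:
```python
from h import *
c=capture("wrist"); o=get_obs(); print(o["time"],o["tool_pos"],o["tcp_rot"])
print("yel",disc(c,(508,204.5),160,30)); print("blue",disc(c,(490,268),160,30)); print("blue2",disc(c,(472,331),160,30)); print("pink",disc(c,(603,205),150,30))
for m in mark_of("handle_butt","wrist")[:4]: print(m["xy"],ray_at(c,*m["xy"],160))
save("d",c["frame"],.8)
```

```text
4.925 [507.90629882 190.42244257 249.66800609] [-3.14109992e+00  4.37296730e-04  1.84778756e+00]
yel (896, 'z', np.float64(157.9), 'mean', array([508.3, 206.8]), 'encl', array([507.8, 207.5]), 17.8)
blue (1122, 'z', np.float64(157.9), 'mean', array([490.6, 269.9]), 'encl', array([490.7, 270. ]), 19.9)
blue2 (957, 'z', np.float64(158.0), 'mean', array([473.6, 329.4]), 'encl', array([473.2, 331. ]), 21.3)
pink (765, 'z', np.float64(147.8), 'mean', array([601.5, 205.3]), 'encl', array([600.7, 205.4]), 17.1)
[327.7, 189.7] [509.37739894 206.29983006 160.        ]
[432.7, 219.6] [599.8828194  205.71650796 160.        ]
```

View pics/d.png

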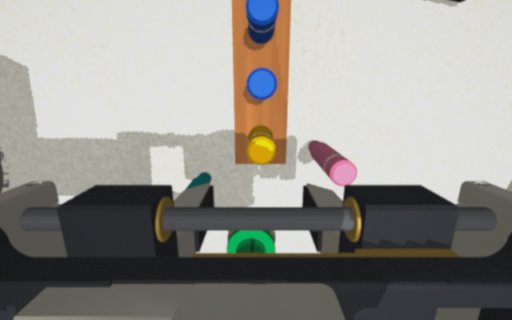

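```bash
python3 go.py 508.3 206.3 180 1.846 508.3 206.3 106 1.846
```

```text
slide [0.0781, 0.0236, 0.35] rot [0.0, 0.0, 0.0] rows>= 1.15 
slide [-0.0, 0.0, 0.37] rot [0.0, 0.0, 0.0] rows>= 1.18
```

Emit:
servo_tool --slide '[[0.0781,0.0236,0.1],[0.0781,0.0236,0.35],[0.0781,0.0236,0.35],[0.0781,0.0236,0.35]]' --rot '[[0,0,0],[0,0,0],[0,0,0],[0,0,0]]' --claw '[60,60,60,60]'

```text
time: 5.48
tool_pos: [509.3, 205.4, 181.6]
tcp_rot: [3.14, 0.0, 1.844]
contact_force: [1.0, 0.5, 0.4]
grip_width: 59.7
```

Emit:
servo_tool --slide '[[0,0,0.2],[0,0,0.37],[0,0,0.37],[0,0,0.37]]' --rot '[[0,0,0],[0,0,0],[0,0,0],[0,0,0]]' --claw '[60,60,60,60]'

```text
time: 5.98
tool_pos: [509.9, 206.4, 108.4]
tcp_rot: [3.138, 0.0, 1.846]
contact_force: [0.3, 0.0, -0.7]
grip_width: 60.0
```

Emit:
servo_tool --slide '[[0,0,0],[0,0,0],[0,0,0],[0,0,0],[0,0,0]]' --rot '[[0,0,0],[0,0,0],[0,0,0],[0,0,0],[0,0,0]]' --claw '[20,20,20,20,20]'

```text
time: 6.6
tool_pos: [508.5, 206.3, 106.2]
tcp_rot: [3.141, 0.0, 1.846]
contact_force: [-0.6, -0.2, 3.1]
grip_width: 29.5
```

```bash
python3 go.py 508.3 206.3 226 1.846 546.6 16.1 226 1.846
```

```text
slide [-0.0, 0.0, -0.6] rot [0.0, 0.0, 0.0] rows>= 1.92 
slide [-0.9673, -0.0741, 0.0] rot [0.0, 0.0, 0.0] rows>= 3.1
```

Emit:
servo_tool --slide '[[0,0,-0.1],[0,0,-0.35],[0,0,-0.6],[0,0,-0.6],[0,0,-0.6]]' --rot '[[0,0,0],[0,0,0],[0,0,0],[0,0,0],[0,0,0]]' --claw '[20,20,20,20,20]'

```text
time: 7.22
tool_pos: [507.7, 206.1, 225.0]
tcp_rot: [-3.14, 0.0, 1.846]
contact_force: [0.2, -0.4, -1.3]
grip_width: 29.4
```

Emit:
servo_tool --slide '[[-0.25,-0.019,0],[-0.5,-0.038,0],[-0.75,-0.057,0],[-0.9673,-0.0741,0],[-0.9673,-0.0741,0]]' --rot '[[0,0,0],[0,0,0],[0,0,0],[0,0,0],[0,0,0]]' --claw '[20,20,20,20,20]'

```text
time: 7.85
tool_pos: [546.1, 13.4, 223.7]
tcp_rot: [-3.138, -0.001, 1.842]
contact_force: [-0.5, -0.1, -0.9]
grip_width: 29.4
```

Run:
```python
from h import *
o=get_obs(); print(o["time"],o["tool_pos"],o["tcp_rot"],o["contact_force"])
ims=[]
for n in ["scene","side","wrist"]:
    c=capture(n)
    P=cloud(c); fr=c["frame"]
    if n!="wrist":
        u0,v0={"scene":(265,100),"side":(265,110)}[n]
        ims.append(cv2.resize(fr[v0:v0+160,u0:u0+110],None,fx=3.5,fy=3.5,interpolation=cv2.INTER_CUBIC))
    hsv=cv2.cvtColor(fr,cv2.COLOR_RGB2HSV)
    for nm,lo,hi in [("yel",18,32),("grn",50,82)]:
        m=(hsv[...,0]>lo)&(hsv[...,0]<hi)&(hsv[...,1]>100)&(c["depth"]>0)&(np.hypot(P[...,0]-546,P[...,1]-16)<60)
        p=P[m]
        if len(p)<10: continue
        print(n,nm,len(p),"z",p[:,2].min().round(),p[:,2].max().round())
        if nm=="yel":
            for a,b in [(172,210),(210,250)]:
                q=p[(p[:,2]>a)&(p[:,2]<b)]
                if len(q)>8: print("  fit",a,b,len(q),circfit(q,15))
        else:
            q=p[(p[:,2]>54)&(p[:,2]<80)]
            if len(q)>8: print("  boss fit",circfit(q,20.5))
            q=p[(abs(p[:,2]-44)<5)]; print("  block circ",cv2.minEnclosingCircle(q[:,:2].astype(np.float32)) if len(q)>5 else 0)
            print("  rim",disc(c,(546,16),87,35))
save("e",np.hstack(ims))
```

```text
7.85 [546.14400849  13.39330561 223.69690835] [-3.13773528e+00 -8.76587898e-04  1.84179767e+00] [-0.50085772 -0.08389644 -0.94650022]
scene yel 308 z 163.0 324.0
  fit 172 210 122 [547.8  12.3]
  fit 210 250 79 [548.5  12.5]
scene grn 541 z 32.0 398.0
  boss fit [549.8  14.2]
  block circ ((552.96533203125, 13.63149642944336), 39.85227584838867)
  rim (84, 'z', np.float64(86.3), 'mean', array([550. ,  14.9]), 'encl', array([552.7,  13.6]), 7.3)
side yel 568 z 162.0 325.0
  fit 172 210 153 [544.9  13.1]
  fit 210 250 163 [545.3  13.1]
side grn 794 z 32.0 93.0
  boss fit [544.3  14.5]
  block circ ((544.5545043945312, 15.766149520874023), 40.358741760253906)
  rim (136, 'z', np.float64(87.1), 'mean', array([543.9,  14.8]), 'encl', array([544.8,  13.4]), 8.7)
wrist yel 8131 z 134.0 323.0
  fit 172 210 662 [546.7  16.2]
  fit 210 250 1228 [546.9  16.2]
wrist grn 3138 z 41.0 166.0
  boss fit [546.7  16.2]
  block circ ((546.7576904296875, 16.357759475708008), 40.206573486328125)
  rim (543, 'z', np.float64(86.1), 'mean', array([545.2,  22.6]), 'encl', array([546.8,  16.5]), 21.3)
```

View pics/e.png

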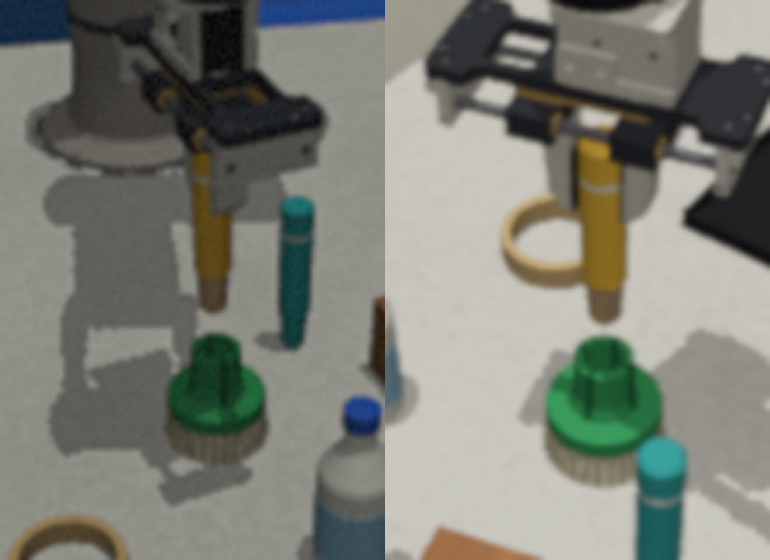

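```bash
python3 go.py 546.6 16.1 160 1.846
```

```text
slide [0.0, -0.0, 0.33] rot [0.0, 0.0, 0.0] rows>= 1.06
```

Emit:
servo_tool --slide '[[0,0,0.15],[0,0,0.25],[0,0,0.33],[0,0,0.33],[0,0,0.33]]' --rot '[[0,0,0],[0,0,0],[0,0,0],[0,0,0],[0,0,0]]' --claw '[20,20,20,20,20]'

```text
time: 8.62
tool_pos: [546.7, 16.8, 160.4]
tcp_rot: [3.141, 0.0, 1.847]
contact_force: [-0.2, -0.1, -1.6]
grip_width: 29.8
```

Emit:
servo_tool --slide '[[0,0,0.01],[0,0,0.02],[0,0,0.025],[0,0,0.03],[0,0,0.03]]' --rot '[[0,0,0],[0,0,0],[0,0,0],[0,0,0],[0,0,0]]' --claw '[20,20,20,20,20]'

```text
time: 9.25
tool_pos: [546.6, 16.0, 153.9]
tcp_rot: [-3.141, 0.0, 1.846]
contact_force: [-0.3, -0.2, -0.3]
grip_width: 29.4
```

Emit:
servo_tool --slide '[[0,0,0.005],[0,0,0.01],[0,0,0.01],[0,0,0.01]]' --rot '[[0,0,0],[0,0,0],[0,0,0],[0,0,0]]' --claw '[20,20,20,20]'

```text
time: 9.75
tool_pos: [546.6, 16.0, 152.0]
tcp_rot: [-3.141, 0.0, 1.846]
contact_force: [-0.8, -1.5, -0.0]
grip_width: 29.9
```

Emit:
servo_tool --slide '[[0,0,0.005],[0,0,0.005],[0,0,0.005]]' --rot '[[0,0,0],[0,0,0],[0,0,0]]' --claw '[20,20,20]'

```text
time: 10.12
tool_pos: [546.6, 16.0, 151.0]
tcp_rot: [-3.142, 0.0, 1.846]
contact_force: [-1.0, -1.4, 1.4]
grip_width: 29.5
```

Emit:
servo_tool --slide '[[0,0,0.005],[0,0,0.0075],[0,0,0.0075],[0,0,0.0075]]' --rot '[[0,0,0],[0,0,0],[0,0,0],[0,0,0]]' --claw '[20,20,20,20]'

```text
time: 10.62
tool_pos: [546.7, 16.0, 149.6]
tcp_rot: [3.142, 0.0, 1.846]
contact_force: [-2.2, -2.2, 4.3]
grip_width: 29.4
```

Emit:
servo_tool --slide '[[0,0,0],[0,0,0],[0,0,0],[0,0,0]]' --rot '[[0,0,0],[0,0,0],[0,0,0],[0,0,0]]' --claw '[60,60,60,60]'

```text
time: 11.12
tool_pos: [546.7, 16.2, 149.4]
tcp_rot: [3.142, -0.0, 1.846]
contact_force: [0.5, 0.0, 0.0]
grip_width: 59.1
```

Emit:
servo_tool --slide '[[0,0,-0.1],[0,0,-0.35],[0,0,-0.5],[0,0,-0.5],[0,0,-0.5]]' --rot '[[0,0,0],[0,0,0],[0,0,0],[0,0,0],[0,0,0]]' --claw '[60,60,60,0,0]'

```text
time: 11.75
tool_pos: [546.1, 16.2, 248.4]
tcp_rot: [-3.14, -0.001, 1.846]
contact_force: [-0.0, 0.5, 0.1]
grip_width: 44.3
```

```bash
echo '[546.6,16.1,249.5,1.846]'>cmd.json
python3 - <<'E'
from h import *
o=get_obs(); print(o["time"],o["tool_pos"],o["contact_force"],o["grip_width"])
ims=[]
for n in ["wrist","scene","side"]:
    c=capture(n)
    P=cloud(c); fr=c["frame"]
    if n!="wrist":
        u0,v0={"scene":(265,100),"side":(265,110)}[n]
        ims.append(cv2.resize(fr[v0:v0+160,u0:u0+110],None,fx=3.5,fy=3.5,interpolation=cv2.INTER_CUBIC))
    print(n,"butt",disc(c,(546,16),203,30,5))
    for lo in (135,160): 
        m=(c["depth"]>0)&(np.hypot(P[...,0]-546,P[...,1]-16)<30)&(P[...,2]>lo-12)&(P[...,2]<lo+18); print("  fit",lo,circfit(P[m],15),m.sum())
    m=(c["depth"]>0)&(np.hypot(P[...,0]-546,P[...,1]-16)<35)&(P[...,2]>55)&(P[...,2]<80); print("  boss",circfit(P[m],20.5),m.sum())
save("f",np.hstack(ims))
E
```

```text
11.75 [546.1024022   16.16228314 248.43733498] [-0.00064634  0.53875181  0.11478012] 44.321888133670306
wrist butt (1402, 'z', np.float64(202.1), 'mean', array([547.2,  17. ]), 'encl', array([547.1,  17.5]), 21.4)
  fit 135 [547.2  15.6] 211
  fit 160 [547.3  15.7] 280
  boss [546.8  16. ] 124
scene butt (61, 'z', np.float64(202.2), 'mean', array([552.7,  13.8]), 'encl', array([556.9,  13.7]), 5.2)
  fit 135 [548.6  14.4] 97
  fit 160 [548.7  14.5] 102
  boss [548.6  14.4] 105
side butt (115, 'z', np.float64(203.5), 'mean', array([543.3,  16.7]), 'encl', array([542.5,  18. ]), 6.5)
  fit 135 [545.5  13.2] 118
  fit 160 [545.6  13.4] 122
  boss [544.8  13.7] 133
```

View pics/f.png

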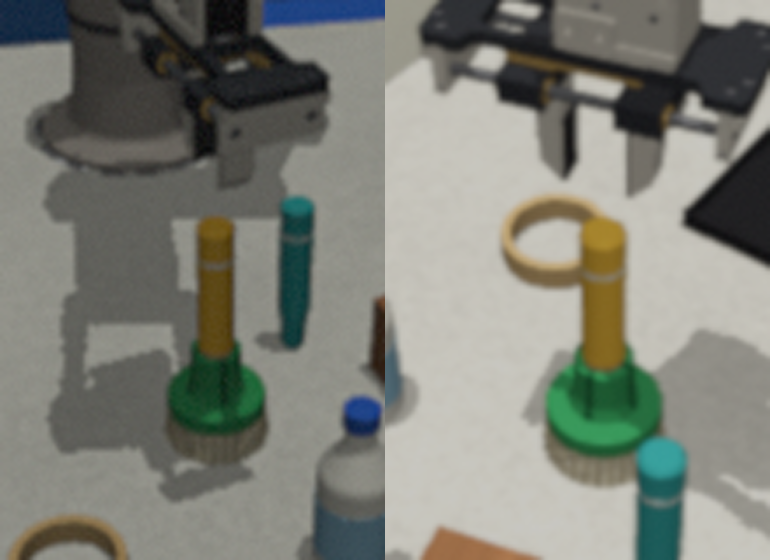

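Emit:
servo_tool --slide '[[0,0,0.0],[0,0,0.08],[0,0,0.14],[0,0,0.1975],[0,0,0.1975]]' --rot '[[0,0,0],[0,0,0],[0,0,0],[0,0,0],[0,0,0]]' --claw '[0,0,0,0,0]'

```text
time: 12.52
tool_pos: [546.1, 16.1, 208.9]
tcp_rot: [-3.14, -0.001, 1.846]
contact_force: [0.1, 0.1, 0.8]
grip_width: 0.3
```

Emit:
servo_tool --slide '[[0,0,0.01],[0,0,0.02],[0,0,0.025],[0,0,0.03],[0,0,0.03]]' --rot '[[0,0,0],[0,0,0],[0,0,0],[0,0,0],[0,0,0]]' --claw '[0,0,0,0,0]'

```text
time: 13.15
tool_pos: [546.8, 16.1, 204.2]
tcp_rot: [3.141, 0.0, 1.846]
contact_force: [0.1, -0.1, 1.4]
grip_width: 0.3
```

Contact at about 204.5 (gap ≈ 4.5 mm). Pressing on in 1 mm steps.

Emit:
servo_tool --slide '[[0,0,0.005],[0,0,0.01],[0,0,0.015],[0,0,0.015],[0,0,0.015]]' --rot '[[0,0,0],[0,0,0],[0,0,0],[0,0,0],[0,0,0]]' --claw '[0,0,0,0,0]'

```text
time: 13.78
tool_pos: [547.1, 16.0, 201.7]
tcp_rot: [3.14, 0.001, 1.846]
contact_force: [-0.2, 0.5, 6.1]
grip_width: 0.1
```

Emit:
servo_tool --slide '[[0,0,0.005],[0,0,0.01],[0,0,0.01]]' --rot '[[0,0,0],[0,0,0],[0,0,0]]' --claw '[0,0,0]'

```text
time: 14.15
tool_pos: [547.4, 16.0, 200.2]
tcp_rot: [3.139, 0.001, 1.846]
contact_force: [-1.0, -0.2, 8.9]
grip_width: 0.2
```

Emit:
servo_tool --slide '[[0,0,0.005],[0,0,0.01],[0,0,0.01]]' --rot '[[0,0,0],[0,0,0],[0,0,0]]' --claw '[0,0,0]'

```text
time: 14.52
tool_pos: [547.7, 16.0, 198.7]
tcp_rot: [3.138, 0.002, 1.846]
contact_force: [-1.6, 1.2, 11.0]
grip_width: 0.5
```

Emit:
servo_tool --slide '[[0,0,0.005],[0,0,0.01],[0,0,0.01]]' --rot '[[0,0,0],[0,0,0],[0,0,0]]' --claw '[0,0,0]'

```text
time: 14.9
tool_pos: [548.0, 16.0, 197.3]
tcp_rot: [3.137, 0.002, 1.846]
contact_force: [-1.0, 0.7, 14.0]
grip_width: 0.6
```

Emit:
servo_tool --slide '[[0,0,0.005],[0,0,0.01],[0,0,0.01]]' --rot '[[0,0,0],[0,0,0],[0,0,0]]' --claw '[0,0,0]'

```text
time: 15.28
tool_pos: [548.3, 16.0, 195.8]
tcp_rot: [3.136, 0.002, 1.846]
contact_force: [-0.9, -0.1, 16.5]
grip_width: 0.4
```

Emit:
servo_tool --slide '[[0,0,0.005],[0,0,0.01],[0,0,0.01]]' --rot '[[0,0,0],[0,0,0],[0,0,0]]' --claw '[0,0,0]'

```text
time: 15.65
tool_pos: [548.6, 16.0, 194.3]
tcp_rot: [3.135, 0.003, 1.846]
contact_force: [-1.8, 1.3, 20.0]
grip_width: -0.1
```

Emit:
servo_tool --slide '[[0,0,0.005],[0,0,0.005]]' --rot '[[0,0,0],[0,0,0]]' --claw '[0,0]'

```text
time: 15.9
tool_pos: [548.8, 16.0, 193.6]
tcp_rot: [3.134, 0.003, 1.846]
contact_force: [-0.2, 0.5, 20.1]
grip_width: 0.9
```

Emit:
servo_tool --slide '[[0,0,0.005],[0,0,0.0075],[0,0,0.0075]]' --rot '[[0,0,0],[0,0,0],[0,0,0]]' --claw '[0,0,0]'

```text
time: 16.27
tool_pos: [549.1, 15.9, 192.6]
tcp_rot: [3.133, 0.003, 1.846]
contact_force: [-1.2, 1.0, 23.2]
grip_width: 0.5
```

Emit:
servo_tool --slide '[[0,0,0.005],[0,0,0.005]]' --rot '[[0,0,0],[0,0,0]]' --claw '[0,0]'

```text
time: 16.52
tool_pos: [549.2, 15.9, 191.9]
tcp_rot: [3.133, 0.003, 1.846]
contact_force: [-1.6, 0.9, 24.6]
grip_width: 0.6
```

Emit:
servo_tool --slide '[[0,0,-0.02],[0,0,-0.05],[0,0,-0.15],[0,0,-0.25],[0,0,-0.25]]' --rot '[[0,0,0],[0,0,0],[0,0,0],[0,0,0],[0,0,0]]' --claw '[0,0,0,0,0]'

```text
time: 17.15
tool_pos: [547.2, 16.0, 238.3]
tcp_rot: [3.139, 0.001, 1.846]
contact_force: [-0.0, 0.5, -0.9]
grip_width: 0.4
```

```bash
cat > look.py <<'E'
from h import *
import sys
o=get_obs(); print(o["time"],o["tool_pos"],o["contact_force"],o["grip_width"])
ims=[]
for n in ["wrist","scene","side"]:
    c=capture(n)
    P=cloud(c); fr=c["frame"]
    if n!="wrist":
        u0,v0={"scene":(285,130),"side":(285,145)}[n]
        ims.append(cv2.resize(fr[v0:v0+110,u0:u0+75],None,fx=5,fy=5,interpolation=cv2.INTER_CUBIC))
    print(n,"butt",disc(c,(546,16),199,30,6))
    for lo in (135,160): 
        m=(c["depth"]>0)&(np.hypot(P[...,0]-546,P[...,1]-16)<30)&(P[...,2]>lo-12)&(P[...,2]<lo+18); print("  fit",lo,circfit(P[m],15),m.sum())
    m=(c["depth"]>0)&(np.hypot(P[...,0]-546,P[...,1]-16)<35)&(P[...,2]>55)&(P[...,2]<80); print("  boss",circfit(P[m],20.5),m.sum())
save(sys.argv[1],np.hstack(ims))
E
python3 look.py g
```

```text
17.15 [547.19726138  16.04952923 238.34279197] [-0.01310555  0.5474661  -0.89638195] 0.39822170619959735
wrist butt (962, 'z', np.float64(197.8), 'mean', array([546.7,  21.3]), 'encl', array([547.8,  17.2]), 22.2)
  fit 135 [547.7  15.6] 242
  fit 160 [548.   15.6] 321
  boss [546.8  16. ] 141
scene butt (69, 'z', np.float64(197.7), 'mean', array([554.2,  14. ]), 'encl', array([555.4,  13.9]), 5.2)
  fit 135 [548.9  14.3] 98
  fit 160 [549.   14.4] 104
  boss [548.9  14.1] 106
side butt (120, 'z', np.float64(199.4), 'mean', array([544.2,  16.7]), 'encl', array([544.7,  16.4]), 6.7)
  fit 135 [546.   13.3] 120
  fit 160 [546.5  13.4] 122
  boss [545.   13.4] 133
```

View pics/g.png

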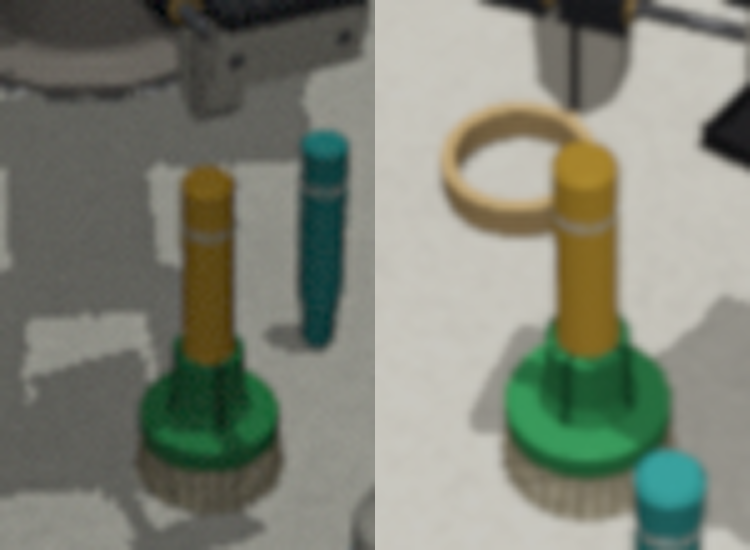

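Emit:
servo_tool --slide '[[0,0,0],[0,0,0],[0,0,0],[0,0,0]]' --rot '[[0,0,0],[0,0,0],[0,0,0],[0,0,0]]' --claw '[60,60,60,60]'

```text
time: 17.8
tool_pos: [546.6, 16.1, 237.4]
tcp_rot: [-3.141, 0.0, 1.846]
contact_force: [0.6, -0.7, 0.2]
grip_width: 36.1
```

Emit:
servo_tool --slide '[[0,0,0.15],[0,0,0.3],[0,0,0.4],[0,0,0.4575],[0,0,0.4575]]' --rot '[[0,0,0],[0,0,0],[0,0,0],[0,0,0],[0,0,0]]' --claw '[60,60,60,60,60]'

```text
time: 18.42
tool_pos: [546.4, 16.1, 145.5]
tcp_rot: [-3.141, -0.0, 1.846]
contact_force: [1.0, -0.4, 0.3]
grip_width: 59.8
```

Emit:
servo_tool --slide '[[0,0,0],[0,0,0],[0,0,0],[0,0,0],[0,0,0]]' --rot '[[0,0,0],[0,0,0],[0,0,0],[0,0,0],[0,0,0]]' --claw '[20,20,20,20,20]'

```text
time: 19.05
tool_pos: [546.6, 16.0, 146.1]
tcp_rot: [3.142, 0.0, 1.846]
contact_force: [-0.2, 0.6, 0.6]
grip_width: 29.8
```

```bash
echo '[546.6,16.1,146,1.846]'>cmd.json; python3 go.py 546.6 16.1 226 1.846 545 -140 226 1.5 532 -304 226 1.1 532 -304 156 1.1
```

```text
slide [0.0, 0.0, -0.4] rot [0.0, 0.0, 0.0] rows>= 1.28 
slide [-0.749, -0.2198, -0.0] rot [0.0, -0.0, 0.1101] rows>= 2.5 
slide [-0.8225, -0.0068, -0.0] rot [0.0, -0.0, 0.1273] rows>= 2.63 
slide [-0.0, -0.0, 0.35] rot [0.0, 0.0, 0.0] rows>= 1.12
```

Emit:
servo_tool --slide '[[0,0,-0.1],[0,0,-0.25],[0,0,-0.4],[0,0,-0.4],[0,0,-0.4]]' --rot '[[0,0,0],[0,0,0],[0,0,0],[0,0,0],[0,0,0]]' --claw '[20,20,20,20,20]'

```text
time: 19.68
tool_pos: [545.9, 16.2, 224.4]
tcp_rot: [-3.139, -0.001, 1.846]
contact_force: [-0.2, 0.1, -2.9]
grip_width: 29.7
```

Force −2.9 N: handle plus head weight, so the head is carried. On to the tray, gently.

Emit:
servo_tool --slide '[[-0.1,-0.03,0],[-0.3,-0.09,0],[-0.5,-0.15,0],[-0.68,-0.2,0],[-0.749,-0.2198,0]]' --rot '[[0,0,0.015],[0,0,0.045],[0,0,0.075],[0,0,0.1],[0,0,0.1101]]' --claw '[20,20,20,20,20]'

```text
time: 20.3
tool_pos: [544.2, -141.7, 223.9]
tcp_rot: [-3.138, -0.001, 1.497]
contact_force: [0.1, 0.4, -3.2]
grip_width: 29.7
```

Emit:
servo_tool --slide '[[-0.2,0,0],[-0.4,-0.003,0],[-0.6,-0.005,0],[-0.75,-0.006,0],[-0.8225,-0.0068,0]]' --rot '[[0,0,0.03],[0,0,0.06],[0,0,0.09],[0,0,0.115],[0,0,0.1273]]' --claw '[20,20,20,20,20]'

```text
time: 20.92
tool_pos: [531.6, -304.5, 224.5]
tcp_rot: [-3.139, -0.001, 1.098]
contact_force: [0.9, -0.2, -2.7]
grip_width: 29.7
```

Emit:
servo_tool --slide '[[0,0,0],[0,0,0.1],[0,0,0.2],[0,0,0.3],[0,0,0.35]]' --rot '[[0,0,0],[0,0,0],[0,0,0],[0,0,0],[0,0,0]]' --claw '[20,20,20,20,20]'

```text
time: 21.55
tool_pos: [532.0, -302.0, 154.8]
tcp_rot: [-3.139, -0.001, 1.103]
contact_force: [0.3, 1.1, -2.3]
grip_width: 29.3
```

Run:
```python
from h import *
print(get_obs())
ims=[]
for n in ["scene","side"]:
    c=capture(n); P=cloud(c)
    u0,v0={"scene":(150,110),"side":(330,50)}[n]
    ims.append(cv2.resize(c["frame"][v0:v0+170,u0:u0+125],None,fx=3,fy=3,interpolation=cv2.INTER_CUBIC))
    t=silhouettes("tray",n)[0]; p=P[t["pixels"]&(c["depth"]>0)]; p=p[p[:,2]<25]; print(np.percentile(p,2,0).round(),np.percentile(p,98,0).round())
save("h",np.hstack(ims))
```

```text
{'time': 21.55, 'joint_positions': array([-6.41825516e-01,  5.61302971e-01,  1.37329111e+00,  4.47366658e-04,
        1.20930648e+00, -1.73877490e-01]), 'dq': array([-0.00550523,  0.06046807,  0.08010921, -0.00137075, -0.17230866,
        0.00270404]), 'tau': array([-1.46602588e-01, -5.48889685e+01, -2.45610058e+01,  5.46416163e-02,
        1.55779556e-01, -2.92116463e-03]), 'tool_pos': array([ 531.96355199, -302.03523032,  154.82147144]), 'tcp_rot': array([-3.13939184e+00, -8.11062895e-04,  1.10268871e+00]), 'contact_force': array([ 0.33899927,  1.05708133, -2.26969988]), 'moment': array([ 0.00128034, -0.05898534,  0.06249519]), 'grip_width': 29.270764277856234}
[ 436. -399.    0.] [ 634. -205.   17.]
[ 429. -401.    0.] [ 627. -202.   19.]
```

View pics/h.png

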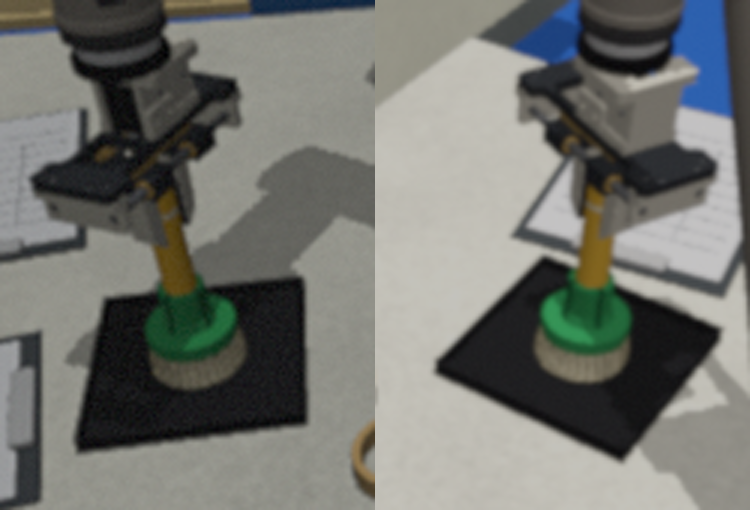

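Emit:
servo_tool --slide '[[0,0,0.005],[0,0,0.01],[0,0,0.015],[0,0,0.02],[0,0,0.023]]' --rot '[[0,0,0],[0,0,0],[0,0,0],[0,0,0],[0,0,0]]' --claw '[20,20,20,20,20]'

```text
time: 22.38
tool_pos: [532.0, -304.1, 151.4]
tcp_rot: [3.142, 0.0, 1.1]
contact_force: [-0.5, 0.6, 0.2]
grip_width: 29.6
```

Emit:
servo_tool --slide '[[0,0,0],[0,0,0.002],[0,0,0.002]]' --rot '[[0,0,0],[0,0,0],[0,0,0]]' --claw '[20,20,20]'

```text
time: 22.75
tool_pos: [532.1, -304.0, 151.3]
tcp_rot: [3.141, 0.0, 1.1]
contact_force: [-1.5, 0.3, 0.9]
grip_width: 29.9
```

Standing on the floor (151 ↔ underside at 5 mm). Release and retreat upward.

Emit:
servo_tool --slide '[[0,0,0],[0,0,0],[0,0,0],[0,0,0]]' --rot '[[0,0,0],[0,0,0],[0,0,0],[0,0,0]]' --claw '[60,60,60,60]'

```text
time: 23.25
tool_pos: [532.1, -304.1, 151.0]
tcp_rot: [3.141, 0.0, 1.1]
contact_force: [-0.6, 0.6, 0.0]
grip_width: 59.1
```

Emit:
servo_tool --slide '[[0,0,-0.15],[0,0,-0.4],[0,0,-0.6],[0,0,-0.6],[0,0,-0.6]]' --rot '[[0,0,0],[0,0,0],[0,0,0],[0,0,0],[0,0,0]]' --claw '[60,60,60,60,60]'

```text
time: 23.88
tool_pos: [531.7, -303.8, 270.2]
tcp_rot: [-3.14, -0.0, 1.1]
contact_force: [-0.3, -0.1, -0.5]
grip_width: 59.8
```

Run:
```python
from h import *
o=get_obs();print(o["time"],o["tool_pos"],o["contact_force"])
ims=[]
for n in ["wrist","scene","side"]:
    c=capture(n); P=cloud(c)
    if n!="wrist":
        u0,v0={"scene":(150,110),"side":(330,50)}[n]
        ims.append(cv2.resize(c["frame"][v0:v0+170,u0:u0+125],None,fx=3,fy=3,interpolation=cv2.INTER_CUBIC))
    print(n,"butt",disc(c,(532,-304),204,30,6))
    for a,b,r in [(60,84,20.5),(120,150,15),(160,190,15)]:
        m=(c["depth"]>0)&(np.hypot(P[...,0]-532,P[...,1]+304)<32)&(P[...,2]>a)&(P[...,2]<b); print("  fit",a,circfit(P[m],r) if m.sum()>8 else None)
save("i",np.hstack(ims))
```

```text
23.875 [ 531.7488905  -303.79508399  270.20593083] [-0.29581048 -0.05359158 -0.54513007]
wrist butt (1194, 'z', np.float64(203.0), 'mean', array([ 532.5, -303.2]), 'encl', array([ 532.8, -303. ]), 19.7)
  fit 60 [ 531.8 -303.4]
  fit 120 [ 531.8 -304.1]
  fit 160 [ 532.  -304.3]
scene butt (74, 'z', np.float64(202.3), 'mean', array([ 537.6, -304.4]), 'encl', array([ 541. , -303.7]), 6.1)
  fit 60 [ 532.9 -304.5]
  fit 120 [ 532.4 -305.1]
  fit 160 [ 532.6 -305.5]
side butt (80, 'z', np.float64(203.6), 'mean', array([ 527.7, -301.7]), 'encl', array([ 526.5, -300.5]), 5.7)
  fit 60 [ 529.2 -305.4]
  fit 120 [ 529.6 -306.5]
  fit 160 [ 529.5 -306.4]
```

View pics/i.png

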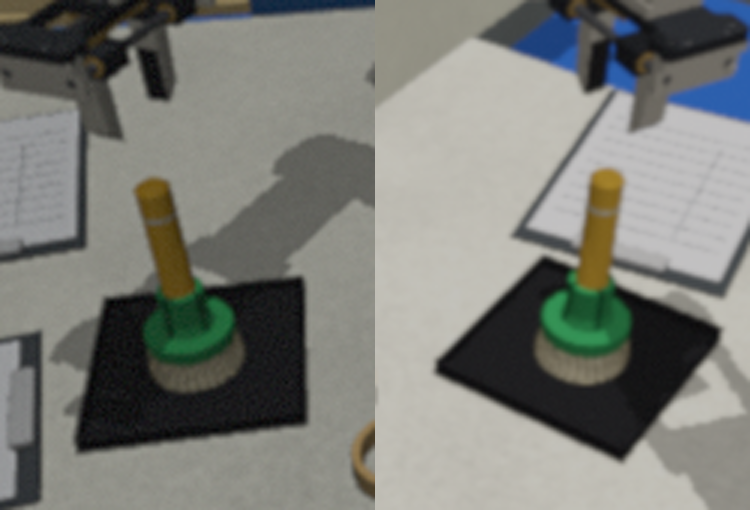

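Picture shows the brush upright and central in the tray, handle seated, fingers well clear (butt ≈ 205 mm after the 2 mm depth bias: floor 5 + 200).

```bash
python3 -c "
from plant import *
print(close_job())"
```

```text
the job is handed in; nothing more can be done
None
```

The job is handed in: the yellow handle is home in the green brush, and the brush stands in the black tray. It took about 24 s of the 70 s. No verdict is reported, so what follows are my own measurements.

- **Start in the socket:** I took the handle from the rack's end hole, started it in the socket at about 5 N and let go. It stood by itself with a gap of about 4.5 mm.
- **Driving it home:** I pressed the closed fingers down on its top end in 1 mm steps rather than separate taps. The highest force read between steps was 24.6 N, against the 35 N limit. The top end dropped about 4.3 mm to about 200 mm above the table, so the remaining gap is roughly 0.
- **Lift:** I lifted the brush 80 mm by the handle. The wrist force of about −3 N matches handle plus head.
- **Final check:** The brush is upright and within a few millimetres of the tray's centre. The handle's top end is at about 205 mm, corrected for depth readings that run 2 mm low; that is the 5 mm tray floor plus 200 mm. The fingers are clear, and handle and socket line up within about 1 mm.

Three readings were not clean:
- The scene and side cameras disagreed by 3 to 5 mm in x, within what their calibration would explain. I used the wrist camera for the fit.
- The tool drifted about 2 mm sideways while pressing, with no visible tilt of the handle.
- I did not re-measure the blue handles, the bottle or the tape at the end. I felt no contact with them.

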